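# Bring the steamer round to the serving tongue and lock the carousel

### The arm

A 6-joint arm with a two-finger parallel gripper is mounted at the origin on the work surface. World frame = base frame: x ahead of the robot, y to its left, z up, the work surface at z = 0. Lengths are in m, angles in rad, forces in N, time in s.
With the tool pointing down it reaches from about 0.4 to 0.825 m from the base axis. Payload 7 kg.
Tool frame: the origin (TCP) lies between the finger pads; the fingertips stand 14 mm ahead of it and the grasp point (between the pads) lies 5 mm behind it; z points along the fingers, y is the direction in which the jaws open and shut (so a half turn about z gives the same grasp; the last joint's range is limited). The gripper opens to 85 mm and grips with 20 to 120 N. Pads are 22 mm wide; open, the fingers measure 114 mm over their backs; the gripper's body (76 mm by 85 mm) begins 54 mm behind the grasp point. The pads swing forward as they close: fully open they stand 13 mm farther back than shut.
Start: joints at [-0.886, 0.359, 0.012, 0, -1.224, -0.288], TCP at [0.261, -0.623, 0.245] pointing down, gripper open.
Joint ranges: [-3.07, 3.07], [-1.43, 2.12], [-1.02, 1.25], [-3.03, 1.67], [-3.05, -0], [-3.03, 3.03]. Speed limits (rad/s): [2.39, 2.39, 3.01, 3.14, 3.14, 3.14].

### API

Orientations are given as [roll, pitch, yaw] about the fixed x, y, z axes, in that order (R = Rz(yaw) Ry(pitch) Rx(roll)).
In Python, from rig import manip gives the robot as it stands. The module is installed in compiled form; this text tells all that it offers.
- The arm moves only by the tool apply_moves, never from a script. Its argument "motion" is a list of rows, each a list of 5 numbers: the shift along the tool's x, y, z in mm, then the turn about the tool's z in degrees, then the closure in counts, from 0 (fully open) to 255 (shut). In form: [[x, y, z, roll, jaw], ...]. A call has 1 to 20 rows; each row shifts and turns the pose as measured when the row begins, along the tool's axes as they then stand; what a row does not reach is not made up. A row lasts 1/10 s, in which the tool goes at most 50 mm and 8.59 degrees, less where a joint would pass 70% of its speed; a pose out of reach is approached as far as the arm can. A call with a gripper value outside its range is refused whole. The fingers move at their own pace and stop on an object; "newtons" is the grip in N (left out, the last holds). Time passes only in rows, so rows that do not move let the fingers close. It gives the time, the measured TCP pose, the force and the opening at its end, in the units of the state.
- manip.sense(): the state, without advancing time (a new reading comes with each control period).
- manip.camera(name): name is "scene" or "top"; returns (picture, depth): 480x640x3 uint8, blue, green, red; 480x640 float32, m along the optical axis (not along the pixel's ray), 0 where there is no reading.
- manip.camera_params(name): a dict with "fx", "fy", "cx", "cy" (pixels), "dist" ([k1, k2, p1, p2, k3] as OpenCV has them; the pictures are not rectified), "extrinsics" (4x4, takes a point from camera to world coordinates). Camera axes: x right, y down, z forward; pixel columns grow to the right and rows downward; lengths in m; the calibration is good to about 2 mm. A picture is of the moment at which its call begins. camera_params takes no time and is no camera call.
- manip.hand_in(): hands the job in, once; it reports no verdict.
The state is a dict: "time": time; "joint_positions": joint angles; "joint_velocities": joint speeds; "effort": joint torques, N m; "tcp_pos": TCP position; "ee_rot": TCP orientation; "force": force on the tool from outside, world axes, zero at the start; "ft_torque": the same for the moment, N m; "width": finger opening in m.
Only numpy, scipy, OpenCV 4.12 (cv2) and the standard library are available. Lean on these libraries where they do the work, as an engineer would, in place of code of your own. Each camera call takes 0.05 s, during which the arm holds its last target. There are 200 camera calls.

### The job

Turn the tasting carousel by pushing with a fingertip on its bare ball-ended spokes until the little lidded bamboo steamer stands squarely over the serving tongue of the base, then push the brake lever round to its stop, in line with the tongue, to lock it. Do not touch the trays or the three containers on them, nothing is to be picked up, and leave the other things on the counter where they stand.

Things in the scene. Friction and masses are not known exactly. Their poses are not given: they have to be found in the camera images.
- base: Fixed dark steel base of the carousel, on the counter. Origin: on the counter under the wheel's axis, z up. Foot disc 150 mm across, 8 to 12 mm high, with a post of radius 18 mm. Its +x axis is the direction of the serving tongue: a flat bar 36 mm wide and 8 mm high lying on the counter that runs out from the foot to the brake lever's pivot, 285 mm from the axis. The tongue points roughly to the robot's left (+y).
- serve (a point): The serving place: 150 mm from the wheel's axis along the tongue, 59 mm above the counter (height of the tray floors). The steamer's axis must come here.
- hub (a point): Top of the carousel's hub finial, on the wheel's vertical axis, 92 mm above the counter. The hub is a steel disc of radius 40 mm, from 50 to 72 mm high, with a finial of radius 16 mm on it.
- carousel (a joint): Angle of the wheel in rad, relative to its start (starts at 0), grows anticlockwise seen from above. Turns freely both ways for more than a turn, with friction (about 0.2 Nm: about 1.3 N at 150 mm) that stops it within a few degrees when released from a slow push. The brake lever does not change this friction.
- spokes: Three bare steel spokes of the wheel, round rods of 12 mm diameter, level, centre 62 mm above the counter, from the hub out to 180 mm from the axis, where each ends in a black ball of 22 mm diameter. They are 120 degrees apart, midway between the tray arms. Origin on the wheel's axis at counter height; the spokes lie at 60, 180 and 300 degrees from its x axis. 25 mm and more of free space underneath.
- spoke_end0 (a point): Centre of the ball at the end of the first spoke (180 mm from the axis, 62 mm high).
- spoke_end1 (a point): Centre of the ball at the end of the second spoke.
- spoke_end2 (a point): Centre of the ball at the end of the third spoke.
- trays: Three round aluminium trays carried by the wheel on short flat arms, 92 mm outer and 84 mm inner diameter, floor at 59 mm and rim at 68 mm above the counter, centres 150 mm from the axis. Origin on the wheel's axis at counter height; trays at 0, 120 and 240 degrees from its x axis. Not to be touched.
- steamer: Small round bamboo steamer with a lid, 76 mm diameter, about 55 mm high, loose in one of the trays. Origin: centre of its underside. The one to be served; not to be touched.
- jar: White ceramic jar with steel lid, 62 mm diameter, 105 mm high, loose in another tray. Origin: centre of its underside. Not to be touched.
- cup: Open steel cup, 72 mm rim diameter, 65 mm high, loose in another tray. Origin: centre of its underside. Not to be touched.
- lever (a joint): Angle of the brake lever in rad: 0 when it stands 80 degrees (clockwise seen from above) off the tongue's direction, pointing roughly away from the robot; it grows anticlockwise and reaches its stop at 1.4, where it lies in line with the tongue, pointing away from the wheel. Stays where it is left; friction about 0.12 Nm (2 N at 55 mm from the pivot). Starts between 0 and 0.3.
- lever_pivot (a point): Pivot of the brake lever, on its vertical axis, 285 mm from the wheel's axis along the tongue, 42 mm above the counter (mid height of the lever bar).
- lever_end (a point): Point of the lever bar 70 mm from the pivot, 42 mm above the counter, on the bar's centre line, under the axis of a black plastic button (18 mm diameter, top at 60 mm). The bar is level, 14 mm wide, from 36 to 48 mm high and ends 80 mm from the pivot; beneath it the counter is free beyond the pivot's 48 mm foot.
- mug: White mug, 72 mm diameter, 80 mm high, loose bystander beside the wheel, far from the robot and to the right. Origin: centre of its underside.
- tape: Cardboard ring (empty tape core) lying flat, 90 mm outer diameter, 24 mm high, loose bystander beside the wheel on the far side. Origin: centre of its underside.
- sauce: Amber glass bottle, 60 mm diameter, 170 mm high, loose bystander on the left. Origin: centre of its underside.
- spoon: Spoon lying on the counter to the right, loose bystander. Origin: about mid length, on the underside.
- stack: Stack of bamboo steamers, 120 mm diameter, about 110 mm high, loose bystander at the far left. Origin: centre of its underside.
- can: Steel can, 74 mm diameter, 110 mm high, loose bystander on the left. Origin: centre of its underside.

How it is judged:
By the outcome, as a careful person would: the job done as asked, in the order asked, and still so for the second after the job is handed in, with the robot touching nothing.
It also fails if it takes over 69 s, if anything falls off the work surface, if the arm or the gripper's body presses on something with over 40 N, if the wrist force passes 120 N, or if a joint passes its speed limit or range.

## Working session

There is one attempt and no reset: what is moved stays moved. The work goes in short steps, Python scripts to look and compute and a tool call to move; the robot and the scene stay as the last step left them, time stands still between calls to the robot, and variables do not carry over. Pictures are saved under pics/ and viewed, about 8 in all and at most 12, crops included, and the job is handed in when it is done.

Besides the shell and the picture viewer there is one more tool, called after ">>>" as name([rows], argument=value, ...), one row to a line, values as JSON. apply_moves: Moves the arm, as the interface text tells. Its arguments: {"type":"object","properties":{"motion":{"type":"array","items":{"type":"array","items":{"type":"number"}}},"newtons":{"type":"number"}},"required":["motion"]}

```bash
mkdir -p pics
cat > h.py <<'E'
from rig import manip
import numpy as np, cv2
def snap(n,f):
    im,d=manip.camera(n); cv2.imwrite(f'pics/{f}.png',im); np.save(f'pics/{f}.npy',d); return im,d
def ray(n,px):
    p=manip.camera_params(n);K=np.array([[p['fx'],0,p['cx']],[0,p['fy'],p['cy']],[0,0,1]])
    u=cv2.undistortPoints(np.array(px,float).reshape(-1,1,2),K,np.array(p['dist']))[:,0]
    T=np.array(p['extrinsics']); d=np.c_[u,np.ones(len(u))]@T[:3,:3].T
    return T[:3,3],d
def onz(n,px,z):
    o,d=ray(n,px); return o+d*((z-o[2])/d[:,2])[:,None]
def proj(n,P):
    p=manip.camera_params(n);K=np.array([[p['fx'],0,p['cx']],[0,p['fy'],p['cy']],[0,0,1]])
    T=np.linalg.inv(np.array(p['extrinsics']))
    return cv2.projectPoints(np.array(P,float).reshape(-1,1,3),cv2.Rodrigues(T[:3,:3])[0],T[:3,3],K,np.array(p['dist']))[0][:,0]
E
python3 -c "
from h import *
for n in ('scene','top'):
    snap(n,n+'0'); print(manip.camera_params(n))
print(manip.sense())"
```

```text
{'fx': 614.1223561691596, 'fy': 614.1223561691596, 'cx': 327.5444313384142, 'cy': 234.92796014905673, 'dist': array([-0.20620328,  0.        ,  0.        ,  0.        ,  0.        ]), 'extrinsics': array([[-0.83806188,  0.46491074, -0.28550008,  0.9687498 ],
       [ 0.54553113,  0.7074449 , -0.44935231,  0.66853736],
       [-0.00693314, -0.53233422, -0.84650588,  1.36530134],
       [ 0.        ,  0.        ,  0.        ,  1.        ]])}
{'fx': 461.17798915028493, 'fy': 461.17798915028493, 'cx': 315.3975546401324, 'cy': 242.6378795514192, 'dist': array([-0.11697352,  0.        ,  0.        ,  0.        ,  0.        ]), 'extrinsics': array([[-0.02652122, -0.99560656,  0.08980089,  0.44995887],
       [-0.99943035,  0.02828378,  0.01841184, -0.02022131],
       [-0.02087085, -0.08926143, -0.99578954,  1.11003562],
       [ 0.        ,  0.        ,  0.        ,  1.        ]])}
{'time': 0.1, 'joint_positions': array([-8.85911988e-01,  3.59323010e-01,  1.11459655e-02, -3.10382613e-04,
       -1.22408080e+00, -2.88114827e-01]), 'joint_velocities': array([-0.00016229, -0.00177438,  0.00279466,  0.00136109,  0.00193646,
        0.00030582]), 'effort': array([-1.75442390e-03, -5.84765983e+01,  2.94107080e+01,  6.95446417e+00,
       -3.15511425e-03,  7.08687722e-07]), 'tcp_pos': array([ 0.26067834, -0.62219216,  0.24445004]), 'ee_rot': array([ 3.14010846e+00, -1.35555757e-04, -2.74492873e+00]), 'force': array([-0.02525992, -0.51393799, -0.05309004]), 'ft_torque': array([-0.03773203, -0.02652839,  0.01440362]), 'width': 0.08548562039108425}
```

View pics/top0.png

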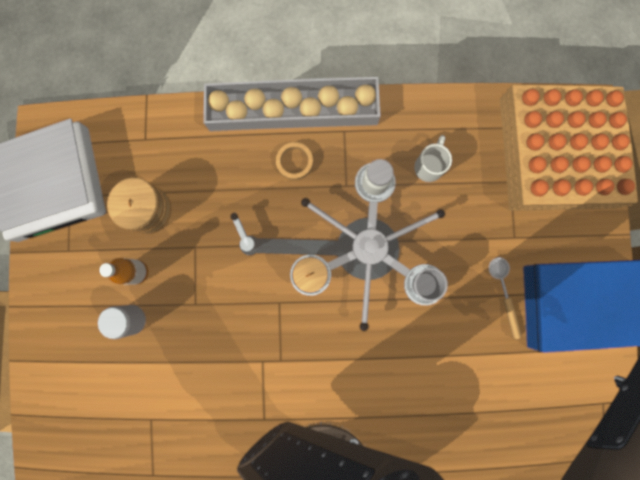

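View pics/scene0.png

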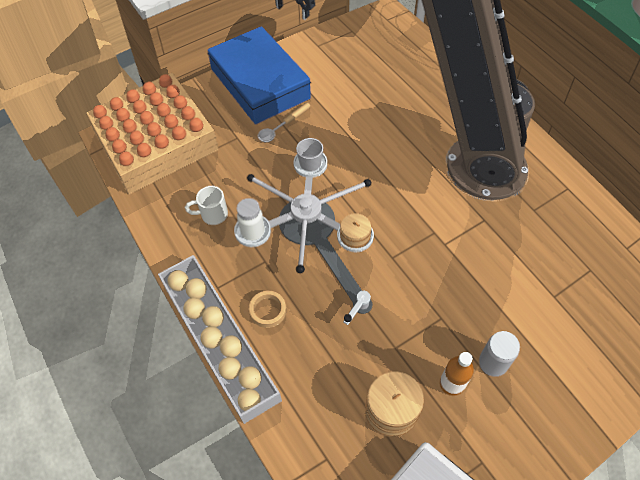

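The top view shows the hub at about (370,246), the steamer at (310,275), and the spoke balls at (305,202), (441,213) and (364,326). The lever pivot is at (247,244) and its button at (234,216). The wheel has to turn roughly 25° clockwise.

```bash
cat >> h.py <<'E'
def dark(im,c,r=9,th=70):
    x,y=map(int,c); w=im[y-r:y+r+1,x-r:x+r+1].max(2).astype(float); m=np.clip(th-w,0,None)
    Y,X=np.mgrid[-r:r+1,-r:r+1]; return (x+(m*X).sum()/m.sum(), y+(m*Y).sum()/m.sum())
def tri(a,b):
    (o1,d1),(o2,d2)=ray('top',[a]),ray('scene',[b]); d1,d2=d1[0],d2[0]
    s=np.linalg.lstsq(np.c_[d1,-d2],o2-o1,rcond=None)[0]; p,q=o1+s[0]*d1,o2+s[1]*d2
    return (p+q)/2,np.linalg.norm(p-q)
E
python3 -c "
from h import *
t=cv2.imread('pics/top0.png');s=cv2.imread('pics/scene0.png')
T=[(305,202),(441,213),(364,326),(234,216)];S=[(300,268),(250,178),(367,183),(348,318)]
B=[]
for a,b in zip(T,S):
    a=dark(t,a);b=dark(s,b); p,e=tri(a,b);B.append(p);print(np.round(a,1),np.round(b,1),p.round(4),round(e,4),onz('top',[a],p[2])[0].round(4))
B=np.array(B)
c=B[:3].mean(0);print('hub',c,[np.linalg.norm(b-c) for b in B[:3]],[np.degrees(np.arctan2(*(b-c)[1::-1])) for b in B[:3]])
for n,px in (('top',(370,243)),('scene',(306,203))): print('finial',onz(n,[px],.092))
big=lambda im,x,y,w,h:cv2.resize(im[y:y+h,x:x+w],None,fx=4,fy=4,interpolation=cv2.INTER_CUBIC)
cv2.imwrite('pics/c.png',np.vstack([big(t,210,200,190,70),big(s,290,240,190,75)]))
"
```

```text
[305.4 201.5] [299.4 268.6] [0.6396 0.0201 0.0626] 0.0011 [0.6401 0.0197 0.0626]
[440.7 212.7] [249.6 177.4] [ 0.6049 -0.2907  0.0628] 0.001 [ 0.6053 -0.291   0.0628]
[364.  325.9] [366.9 182.4] [ 0.3525 -0.1049  0.0614] 0.0018 [ 0.3532 -0.1054  0.0614]
[233.9 216. ] [347.1 318.1] [0.6129 0.1883 0.0512] 0.0008 [0.6133 0.188  0.0512]
hub [ 0.53234032 -0.12517007  0.06227118] [np.float64(0.1805724965332771), np.float64(0.18073985698688616), np.float64(0.1810124774590599)] [np.float64(53.53981041991651), np.float64(-66.3302074663079), np.float64(173.55909636789647)]
finial [[ 0.53752607 -0.12228771  0.092     ]]
finial [[ 0.53278794 -0.11749652  0.092     ]]
```

View pics/c.png

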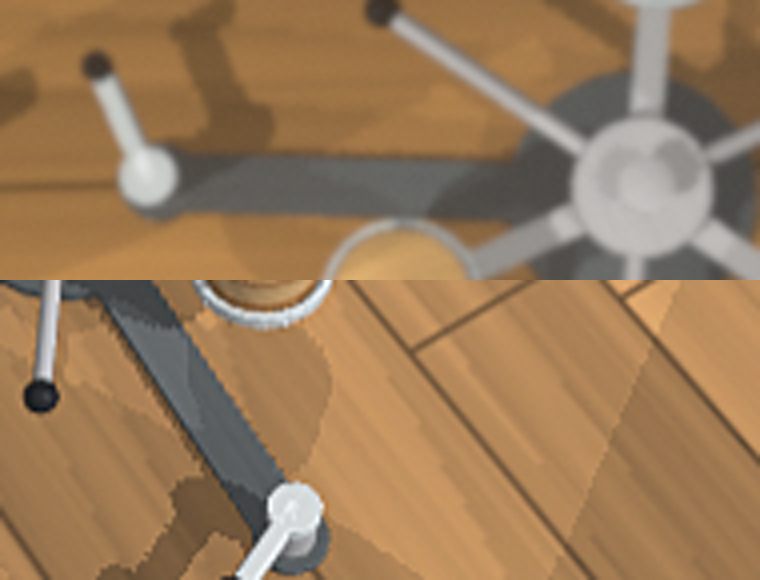

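```bash
python3 -c "
from h import *
c=np.array([.53234,-.12517])
ang=lambda p:np.degrees(np.arctan2(*(p-c)[1::-1]))
p,e=tri((247,243.75),(363.75,296.25));print('pivot cap',p,e,np.linalg.norm(p[:2]-c),ang(p[:2]))
for n,f,(r0,r1) in (('top','top0',(.1,.24)),('scene','scene0',(.1,.25))):
    im=cv2.imread(f'pics/{f}.png');hsv=cv2.cvtColor(im,cv2.COLOR_BGR2HSV)
    m=(hsv[...,1]<75)&(hsv[...,2]<150)
    Y,X=np.nonzero(m);P=onz(n,np.c_[X,Y],.008)[:,:2]-c
    u=np.array([0,1.]);
    for k in range(4):
        a=P@u;b=P@np.array([-u[1],u[0]])
        k=(a>r0)&(a<r1)&(abs(b)<.03); 
        bins=np.arange(r0,r1,.008);mid=[]
        for q in bins:
            s=b[k&(a>=q)&(a<q+.008)]
            if len(s)>5: mid.append((q+.004,(s.min()+s.max())/2,s.max()-s.min()))
        mid=np.array(mid);k=mid[:,2]>.03;f1=np.polyfit(mid[k,0],mid[k,1],1)
        t=np.arctan(f1[0]);u=np.array([np.cos(t)*u[0]-np.sin(t)*u[1],np.sin(t)*u[0]+np.cos(t)*u[1]])
    print(n,'dir',np.degrees(np.arctan2(u[1],u[0])),'offset',f1[1],k.sum(),mid[:,2].round(3))
    # centre line point at 285
    q=c+u*.285+np.array([-u[1],u[0]])*f1[1];print(q,ang(q))
"
```

```text
pivot cap [0.54679211 0.15986354 0.04501756] 0.0028495684225441132 0.28539969205022986 87.09740655360612
top dir 85.30969671121395 offset 0.00516050953349174 18 [0.034 0.043 0.039 0.039 0.039 0.034 0.034 0.032 0.034 0.034 0.034 0.034
 0.034 0.032 0.032 0.032 0.032 0.032]
[0.55050118 0.15929758] 86.34704095282363
scene dir 86.71255049990651 offset -0.00018285684252740072 19 [0.036 0.036 0.036 0.035 0.035 0.036 0.036 0.035 0.036 0.035 0.036 0.036
 0.037 0.037 0.037 0.037 0.036 0.036 0.036]
[0.54886598 0.15935052] 86.67578936343534
```

```bash
cat >> h.py <<'E'
from scipy.spatial.transform import Rotation as Ro
def to(p):
    s=manip.sense();R=Ro.from_euler('xyz',s['ee_rot']).as_matrix()
    d=R.T@(np.array(p)-s['tcp_pos'])*1000;print('t',round(s['time'],2),'tcp',s['tcp_pos'].round(4),'yaw',np.degrees(s['ee_rot'][2]).round(1),'move',d.round(1),'F',s['force'].round(1));return d
E
python3 -c "
from h import *
# steamer offset: lid knob / lid contour from both views later
print(onz('top',[(310,275)],.114), onz('scene',[(355,222)],.114))"
```

```text
[[0.47004796 0.01169545 0.114     ]] [[0.470421   0.00986887 0.114     ]]
```

>>> apply_moves([
  [0, 0, 0, -8.5, 255],
  [0, 0, 0, -8.5, 255],
])

```text
time: 0.3
tcp_pos: [0.2605, -0.6217, 0.2433]
ee_rot: [3.138, 0.001, -2.442]
force: [-0.5, 0.1, -0.2]
width: 0.059
```

```bash
python3 -c "
from h import *
to([.5915,.024,.245])"
```

```text
t 0.3 tcp [ 0.2605 -0.6217  0.2433] yaw -139.9 move [-6.691e+02  2.808e+02 -3.000e-01] F [-0.5  0.1 -0.2]
```

>>> apply_moves([
  [-42, 17.6, 0, 0, 255],
  [-42, 17.6, 0, 0, 255],
  [-42, 17.6, 0, 0, 255],
  [-42, 17.6, 0, 0, 255],
  [-42, 17.6, 0, 0, 255],
  [-42, 17.6, 0, 0, 255],
  [-42, 17.6, 0, 0, 255],
  [-42, 17.6, 0, 0, 255],
  [-42, 17.6, 0, 0, 255],
  [-42, 17.6, 0, 0, 255],
  [-42, 17.6, 0, 0, 255],
  [-42, 17.6, 0, 0, 255],
  [-42, 17.6, 0, 0, 255],
  [-42, 17.6, 0, 0, 255],
  [-42, 17.6, 0, 0, 255],
  [0, 0, 0, 0, 255],
])

```text
time: 1.9
tcp_pos: [0.5759, 0.0126, 0.2391]
ee_rot: [3.129, -0.001, -2.439]
force: [0.2, -0.2, -0.4]
width: 0.0
```

```bash
python3 -c "
from h import *
to([.5915,.024,.245])"
```

```text
t 1.9 tcp [0.5759 0.0126 0.2391] yaw -139.7 move [-19.3  -1.3  -6. ] F [ 0.2 -0.2 -0.4]
```

>>> apply_moves([
  [-20, -1, 0, 0, 255],
  [0, 0, 35, 0, 255],
  [0, 0, 35, 0, 255],
  [0, 0, 35, 0, 255],
  [0, 0, 35, 0, 255],
  [0, 0, 30, 0, 255],
  [0, 0, 0, 0, 255],
])

```text
time: 2.6
tcp_pos: [0.5902, 0.0275, 0.0629]
ee_rot: [3.129, -0.001, -2.436]
force: [-1.1, -0.3, -0.2]
width: 0.0002
```

```bash
python3 -c "
from h import *
to([.5915,.024,.064])
c=np.array([.53234,-.12517]);s=manip.sense();v=s['tcp_pos'][:2]-c
t=np.radians(53.6);u=np.array([np.cos(t),np.sin(t)]);print('along',v@u,'perp',v@[-u[1],u[0]])"
```

```text
t 2.6 tcp [0.5902 0.0275 0.0629] yaw -139.6 move [ 1.3 -3.5 -1.1] F [-1.1 -0.3 -0.2]
along 0.15722244740853691 perp 0.04406787302396437
```

>>> apply_moves([
  [-2, -10, 0, 0, 255],
  [-2, -10, 0, 0, 255],
  [-1, -6, 0, 0, 255],
  [-0.7, -6, 0, 0, 255],
  [-0.3, -6, 0, 0, 255],
  [0, -6, 0, 0, 255],
  [0.3, -6, 0, 0, 255],
  [0.6, -6, 0, 0, 255],
  [0.8, -6, 0, 0, 255],
  [1, -5, 0, 0, 255],
  [0.6, -3, 0, 0, 255],
  [0, 0, 0, 0, 255],
  [0, 0, 0, 0, 255],
])

```text
time: 3.9
tcp_pos: [0.6456, -0.0288, 0.0689]
ee_rot: [3.133, 0.006, -2.436]
force: [-0.8, 1.1, 0.1]
width: 0.0002
```

```bash
cat >> h.py <<'E'
C=np.array([.53234,-.12517])
def wheel(f,guess):
    t,_=snap('top',f+'t');s,_=snap('scene',f+'s');A=[]
    for th in (guess,guess-120,guess+120):
        r=np.radians(th);P=[*(C+.1805*np.array([np.cos(r),np.sin(r)])),.0623]
        q=[]
        for n,im in (('top',t),('scene',s)):
            px=dark(im,proj(n,P)[0].round(),9 if n=='top' else 11); w=onz(n,[px],.0623)[0,:2]-C
            q.append(round((np.degrees(np.arctan2(w[1],w[0]))-th+guess+180)%360-180,2)); q.append(round(np.linalg.norm(w),4))
        print(th,q)
E
python3 -c "
from h import *
s=manip.sense();v=s['tcp_pos'][:2]-C
print(s['tcp_pos'],s['force'],np.degrees(np.arctan2(v[1],v[0])),np.linalg.norm(v))
g=np.degrees(np.arctan2(v[1],v[0])-np.arcsin(.022/np.linalg.norm(v)));print(g);wheel('w1',g)"
```

```text
[ 0.64560305 -0.02876134  0.068884  ] [-0.8267849   1.05694675  0.08790493] 40.40418013330725 0.14873852425434775
31.89831970369953
31.89831970369953 [np.float64(nan), np.float64(nan), np.float64(33.11), np.float64(0.1762)]
-88.10168029630047 [np.float64(32.81), np.float64(0.1817), np.float64(nan), np.float64(nan)]
151.89831970369954 [np.float64(nan), np.float64(nan), np.float64(nan), np.float64(nan)]h.py:18: RuntimeWarning: invalid value encountered in scalar divide
  Y,X=np.mgrid[-r:r+1,-r:r+1]; return (x+(m*X).sum()/m.sum(), y+(m*Y).sum()/m.sum())
```

>>> apply_moves([
  [0, 0.5, 3, 0, 255],
  [0, 0, 2, 0, 255],
  [0.8, -4, 0, 0, 255],
  [0.8, -4, 0.5, 0, 255],
  [0.6, -3, 0.5, 0, 255],
  [0.4, -2, 0.5, 0, 255],
  [0, 0, 0, 0, 255],
  [0, 0, 0, 0, 255],
])

```text
time: 4.8
tcp_pos: [0.6522, -0.0401, 0.0619]
ee_rot: [3.133, 0.007, -2.435]
force: [-1.4, 1.6, 1.3]
width: -0.0001
```

```bash
python3 -c "
from h import *
s=manip.sense();v=s['tcp_pos'][:2]-C
print(s['tcp_pos'],s['force'],np.degrees(np.arctan2(v[1],v[0])),np.linalg.norm(v))
wheel('w2',28)"
```

```text
[ 0.6521889  -0.04012645  0.06191336] [-1.39379536  1.57495335  1.31414892] 35.35912078686513 0.14695633359824423
28 [np.float64(nan), np.float64(nan), np.float64(27.59), np.float64(0.1756)]
-92 [np.float64(26.72), np.float64(0.1817), np.float64(nan), np.float64(nan)]
148 [np.float64(nan), np.float64(nan), np.float64(25.82), np.float64(0.1878)]h.py:18: RuntimeWarning: invalid value encountered in scalar divide
  Y,X=np.mgrid[-r:r+1,-r:r+1]; return (x+(m*X).sum()/m.sum(), y+(m*Y).sum()/m.sum())
```

View pics/w2s.png

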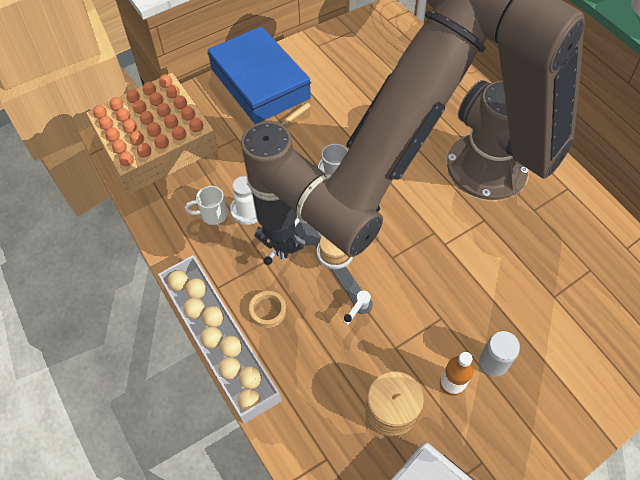

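>>> apply_moves([
  [0, 8, 0, 0, 255],
  [0, 12, 0, 0, 255],
  [0, 8, -10, 0, 255],
  [0, 0, -35, 0, 255],
  [0, 0, -40, 0, 255],
  [0, 0, -40, 0, 255],
  [0, 0, -40, 0, 255],
  [0, 0, 0, 0, 255],
])

```text
time: 5.7
tcp_pos: [0.6285, -0.0162, 0.2358]
ee_rot: [3.133, 0.003, -2.432]
force: [0.8, -0.7, -0.7]
width: -0.0
```

```bash
python3 -c "
from h import *
to([.6155,.1431,.22])
to([.42,.35,.25])"
```

```text
t 5.7 tcp [ 0.6285 -0.0162  0.2358] yaw -139.3 move [-94.  129.1  17.2] F [ 0.8 -0.7 -0.7]
t 5.7 tcp [ 0.6285 -0.0162  0.2358] yaw -139.3 move [-80.7 413.7 -10.4] F [ 0.8 -0.7 -0.7]
```

>>> apply_moves([
  [-9, 45, -1, 0, 255],
  [-9, 45, -1, 0, 255],
  [-9, 45, -1, 0, 255],
  [-9, 45, -1, 0, 255],
  [-9, 45, -1, 0, 255],
  [-9, 45, -1, 0, 255],
  [-9, 45, -1, 0, 255],
  [-9, 45, -1, 0, 255],
  [-9, 45, -1, 0, 255],
  [0, 0, 0, 0, 255],
])

```text
time: 6.7
tcp_pos: [0.4124, 0.3577, 0.258]
ee_rot: [3.134, 0.017, -2.43]
force: [0.0, 0.5, -0.7]
width: 0.0003
```

```bash
python3 -W ignore -c "
from h import *
to([.6155,.1431,.22])
wheel('w3',26.7)
t=cv2.imread('pics/w3t.png');s=cv2.imread('pics/w3s.png')
big=lambda im,x,y,w,h:cv2.resize(im[y:y+h,x:x+w],None,fx=4,fy=4,interpolation=cv2.INTER_CUBIC)
cv2.imwrite('pics/c3.png',np.vstack([big(t,220,200,190,72),big(s,270,200,190,75)]))
for n,im in (('top',t),('scene',s)):
    q=proj(n,[*(C+.15*np.array([np.cos(np.radians(86.8)),np.sin(np.radians(86.8))])),.114]);print(n,'expected lid px',q)"
```

```text
t 6.7 tcp [0.4124 0.3577 0.258 ] yaw -139.2 move [ -13.  -295.4   36.1] F [ 0.   0.5 -0.7]
26.7 [np.float64(26.99), np.float64(0.1808), np.float64(27.42), np.float64(0.18)]
-93.3 [np.float64(26.69), np.float64(0.1809), np.float64(26.82), np.float64(0.1813)]
146.7 [np.float64(26.88), np.float64(0.1791), np.float64(26.2), np.float64(0.181)]
top expected lid px [[303.22845611 242.55473133]]
scene expected lid px [[334.2693961  239.75408674]]
```

View pics/c3.png

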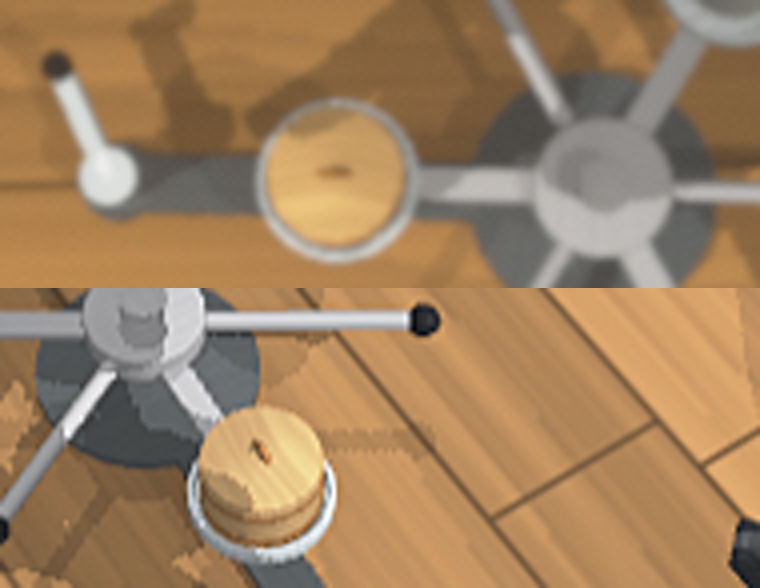

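```bash
python3 -W ignore -c "
from h import *
t=cv2.imread('pics/w3t.png');s=cv2.imread('pics/w3s.png')
ang=lambda p:(np.degrees(np.arctan2(*(p[:2]-C)[1::-1])).round(2),np.linalg.norm(p[:2]-C).round(4))
p,e=tri((304.4,244),(335.4,242.6));print('lid eye',p,e,ang(p))
# lid mask: saturated pixels inside tray region, connected component
for n,im,c,r,z in (('top',t,(304,244),24,.112),('scene',s,(335,242),24,.112)):
    g=im.copy();h=cv2.cvtColor(im,cv2.COLOR_BGR2HSV)
    m=((h[...,1]>70)*255).astype(np.uint8);k=np.zeros_like(m);cv2.circle(k,c,19 if n=='top' else r,255,-1);m&=k
    cs=max(cv2.findContours(m,0,1)[0],key=cv2.contourArea);print(n,'sat',cv2.fitEllipse(cs),cv2.minEnclosingCircle(cs))
    if n=='top':
        q=cv2.fitEllipse(cs)[0];w=onz(n,[q],z)[0];print(w,ang(w))
        w=onz(n,[(220+337/4,200+180/4)],.068)[0];print('rim',w,ang(w))
"
```

```text
lid eye [0.53805522 0.02353832 0.09730133] 0.0022865726319293528 (np.float64(87.8), np.float64(0.1488))
top sat ((303.4889221191406, 243.73072814941406), (34.04573059082031, 34.21795654296875), 167.4213409423828) ((303.5208435058594, 243.78515625), 17.5629940032959)
[0.53831302 0.02418158 0.112     ] (np.float64(87.71), np.float64(0.1495))
rim [0.53926876 0.02448123 0.068     ] (np.float64(87.35), np.float64(0.1498))
scene sat ((338.6650085449219, 242.59481811523438), (35.338748931884766, 46.133243560791016), 25.613330841064453) ((336.1657409667969, 241.27528381347656), 23.30454444885254)
```

>>> apply_moves([
  [-2, -42, 0, 0, 255],
  [-2, -42, 0, 0, 255],
  [-2, -42, 0, 0, 255],
  [-2, -42, 0, 0, 255],
  [-2, -42, 0, 0, 255],
  [-2, -42, 0, 0, 255],
  [-2, -42, 0, 0, 255],
  [0, 0, 0, 0, 255],
])

```text
time: 7.6
tcp_pos: [0.6218, 0.1244, 0.2581]
ee_rot: [3.135, 0.018, -2.434]
force: [-0.2, 0.6, -1.1]
width: 0.0004
```

```bash
python3 -c "
from h import *
to([.6155,.1431,.042])"
```

```text
t 7.6 tcp [0.6218 0.1244 0.2581] yaw -139.4 move [ -3.4  17.  216.3] F [-0.2  0.6 -1.1]
```

>>> apply_moves([
  [-3, 17, 30, 0, 255],
  [0, 0, 35, -8, 255],
  [0, 0, 40, -8, 255],
  [0, 0, 40, 0, 255],
  [0, 0, 40, 0, 255],
  [0, 0, 25, 0, 255],
  [0, 0, 0, 0, 255],
])

```text
time: 8.3
tcp_pos: [0.6161, 0.1323, 0.0456]
ee_rot: [-3.139, 0.023, -2.157]
force: [0.1, -0.2, -0.3]
width: 0.0001
```

```bash
cat >> h.py <<'E'
P=np.array([.5482,.1595])
def way(phis,h=.022,r=.055):
    s=manip.sense();y=s['ee_rot'][2];ax=np.array([[np.cos(y),np.sin(y)],[np.sin(y),-np.cos(y)]])
    p=s['tcp_pos'][:2];v=p-P;print(s['tcp_pos'],np.degrees(y),s['force'],'r',np.linalg.norm(v),'ang',np.degrees(np.arctan2(v[1],v[0])))
    for f in phis:
        t=np.radians(f);q=P+r*np.array([np.cos(t),np.sin(t)])+h*np.array([np.sin(t),-np.cos(t)])
        print(f,(ax@(q-p)*1000).round(1));p=q
E
python3 -c "
from h import *
to([.6155,.1431,.042]);way(range(24,93,6))"
```

```text
t 8.3 tcp [0.6161 0.1323 0.0456] yaw -123.6 move [-8.6  6.5  3.8] F [ 0.1 -0.2 -0.3]
[0.61608364 0.1323425  0.04558192] -123.60694838042137 [ 0.07511357 -0.18923951 -0.3260282 ] r 0.07311442217572361 ang -21.804352612010238
24 [-19.7  23.5]
30 [-4.8  3.9]
36 [-4.4  4.4]
42 [-3.9  4.8]
48 [-3.4  5.2]
54 [-2.8  5.5]
60 [-2.2  5.8]
66 [-1.6  6. ]
72 [-1.   6.1]
78 [-0.3  6.2]
84 [0.3 6.2]
90 [0.9 6.1]
```

>>> apply_moves([
  [-10, 2, 3, 0, 255],
  [-10, 8, 3, 0, 255],
  [0, 12, 0, 0, 255],
  [-4.8, 3.9, 0.5, 0, 255],
  [-4.4, 4.4, 0.5, 0, 255],
  [-3.9, 4.8, 0.5, 0, 255],
  [-3.4, 5.2, 0.5, 0, 255],
  [-2.8, 5.5, 0.5, 0, 255],
  [-2.2, 5.8, 0.5, 0, 255],
  [0, 0, 0, 0, 255],
])

```text
time: 9.3
tcp_pos: [0.5961, 0.2002, 0.044]
ee_rot: [-3.135, 0.028, -2.157]
force: [-0.2, -0.8, -0.2]
width: 0.0005
```

```bash
python3 -c "
from h import *
way(range(60,99,6))"
```

```text
[0.59610634 0.20024419 0.04402772] -123.6084623025924 [-0.20498413 -0.84041341 -0.22307881] r 0.06288963667330637 ang 40.38105284600111
60 [ 4.2 -1.1]
66 [-1.6  6. ]
72 [-1.   6.1]
78 [-0.3  6.2]
84 [0.3 6.2]
90 [0.9 6.1]
96 [1.6 6. ]
```

>>> apply_moves([
  [1, 5, 0.5, 0, 255],
  [0.3, 6, 0.5, 0, 255],
  [-0.3, 6, 0.5, 0, 255],
  [0.3, 6, 0.5, 0, 255],
  [0, 0, 0, 0, 255],
])

```text
time: 9.8
tcp_pos: [0.5765, 0.2139, 0.0426]
ee_rot: [-3.133, 0.032, -2.157]
force: [0.8, -1.0, -0.0]
width: -0.0001
```

```bash
python3 -c "
from h import *
way([84,87,90,93])"
```

```text
[0.57647831 0.21390847 0.04260222] -123.59600646106617 [ 0.82920109 -1.03225507 -0.00633699] r 0.06131838396843598 ang 62.53724846699513
84 [ 2.  -0.6]
87 [0.4 3.1]
90 [0.6 3.1]
93 [0.7 3. ]
```

>>> apply_moves([
  [0.3, 3, 0, 0, 255],
  [0.4, 3, 0, 0, 255],
  [0, 0, 0, 0, 255],
])

```text
time: 10.1
tcp_pos: [0.5736, 0.216, 0.0429]
ee_rot: [-3.129, 0.034, -2.156]
force: [4.1, -2.0, -2.1]
width: 0.0003
```

>>> apply_moves([
  [0.5, 2.5, 0, 0, 255],
  [0, 0, 0, 0, 255],
])

```text
time: 10.3
tcp_pos: [0.5738, 0.2162, 0.043]
ee_rot: [-3.126, 0.035, -2.155]
force: [3.6, -2.1, -1.2]
width: -0.0001
```

>>> apply_moves([
  [1, 7, 0, 0, 255],
  [1, 7, 0, 0, 255],
  [1, 7, 0, 0, 255],
])

```text
time: 10.6
tcp_pos: [0.5715, 0.22, 0.0446]
ee_rot: [-3.104, 0.046, -2.15]
force: [45.0, -29.9, -22.0]
width: 0.0002
```

```bash
python3 -c "
from h import *
way([84,87,90])"
```

```text
[0.57146544 0.22003714 0.04459489] -123.1984401634591 [ 44.9704721  -29.93095305 -21.96414228] r 0.06485388366265989 ang 68.97739817430629
84 [ 4.4 -8.1]
87 [0.4 3.1]
90 [0.5 3.1]
```

At the stop: the force rose to about 58 N at the fingertip. I'll back off now.

>>> apply_moves([
  [0, -8, 0, 0, 255],
  [0, -12, 0, 0, 255],
  [0, -12, 0, 0, 255],
  [0, 0, -35, 0, 255],
  [0, 0, -40, 0, 255],
  [0, 0, -40, 0, 255],
  [0, 0, -40, 0, 255],
  [0, 0, -30, 0, 255],
  [0, 0, 0, 0, 255],
])

```text
time: 11.5
tcp_pos: [0.5892, 0.1963, 0.2347]
ee_rot: [-3.11, 0.04, -2.153]
force: [0.9, 0.1, -0.1]
width: -0.0004
```

```bash
python3 -c "
from h import *
to([.42,.38,.25])"
```

```text
t 11.5 tcp [0.5892 0.1963 0.2347] yaw -123.4 move [-61.  241.8 -20.5] F [ 0.9  0.1 -0.1]
```

>>> apply_moves([
  [-4, 45, -4, 0, 255],
  [-4, 45, -4, 0, 255],
  [-4, 45, -4, 0, 255],
  [-4, 45, -4, 0, 255],
  [-4, 45, -4, 0, 255],
  [0, 0, 0, 0, 255],
  [0, 0, 0, 0, 255],
])

```text
time: 12.2
tcp_pos: [0.4042, 0.3419, 0.2477]
ee_rot: [-3.116, 0.04, -2.154]
force: [1.4, -0.7, 0.3]
width: -0.0004
```

```bash
python3 -W ignore -c "
from h import *
print(manip.sense()['tcp_pos'])
wheel('w4',26.7)
t=cv2.imread('pics/w4t.png');s=cv2.imread('pics/w4s.png')
q=[*(P+.07*np.array([np.cos(np.radians(86.8)),np.sin(np.radians(86.8))])),.056]
pt,ps=proj('top',q)[0],proj('scene',q)[0];a,b=dark(t,pt.round(),8),dark(s,ps.round(),9);print(pt,a,ps,b)
p,e=tri(a,b);v=p[:2]-P;print('button',p,e,np.degrees(np.arctan2(v[1],v[0])),np.linalg.norm(v)); v=p[:2]-C;print('from hub',np.degrees(np.arctan2(v[1],v[0])),np.linalg.norm(v))
cv2.imwrite('pics/f.png',s)"
```

```text
[0.40420701 0.34190229 0.24769815]
26.7 [np.float64(26.46), np.float64(0.1814), np.float64(27.24), np.float64(0.1811)]
-93.3 [np.float64(26.59), np.float64(0.1804), np.float64(26.44), np.float64(0.1812)]
146.7 [np.float64(26.56), np.float64(0.1788), np.float64(26.21), np.float64(0.181)]
[216.11633236 242.39843489] (np.float64(216.18421052631578), np.float64(242.28947368421052)) [378.43956382 317.52750387] (np.float64(378.25495262704567), np.float64(318.6313522825151))
button [0.55278779 0.23014668 0.05199146] 0.00010400123053992033 86.28442990817503 0.07079549236519689
from hub 86.70637030105416 0.35590456280799265
```

View pics/f.png

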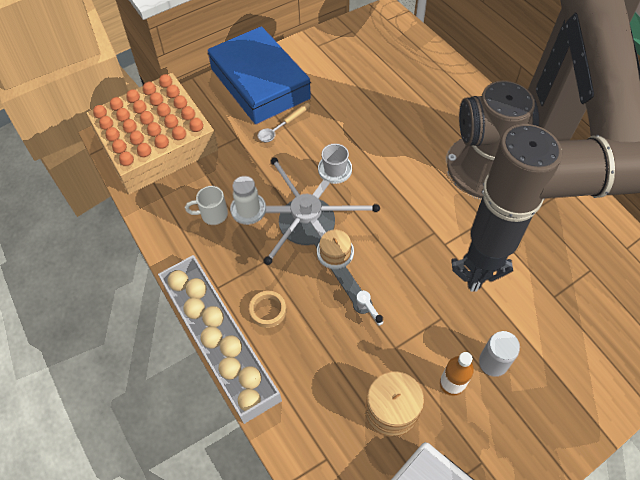

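View pics/w4t.png

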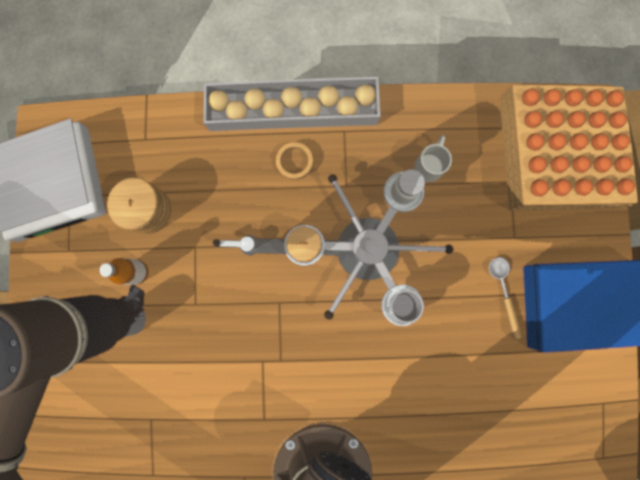

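In both views the steamer at (304,244 top) stands over the tongue. The lever lies in line with it, with its button at (216,242 top). The bystanders are where they started.

```bash
python3 -c "
from h import *
print(manip.hand_in())"
```

```text
the job is handed in; nothing more can be done
None
```

The steamer is now over the serving tongue and the brake lever is pushed to its stop. I handed the job in at about 12 s on the robot's clock, with the gripper clear of everything.

- **Carousel:** I turned the wheel about 27° clockwise with the closed fingertips on one bare spoke.
- **Brake lever:** I then pushed it round until the force jumped to about 58 N. That confirmed the stop and stayed below the 120 N wrist limit.

**Last checks**
- **Steamer tray:** It measures 86.6° about the hub. The tongue is at 86.7°, taken from the lever button in line with it.
- **Lever:** The button is 356 mm from the hub, against 355 mm expected.
- **Other items:** In the final pictures the bystanders and the three containers look undisturbed.

**Checks that disagreed**
- **Tongue direction:** Estimates ranged from 86.3° to 87.1°. The top-view edge fit gave an implausible 5 mm offset, probably from shadow, so I disregarded it.
- **Steamer lid:** Before the lever push, the lid centre measured about 87.7° in the top view. That is roughly 1–2.5 mm off, partly the steamer sitting off centre in its tray and partly camera error. I left it as it was.

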